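# Seat a concentrate cartridge in the three-point nest

## Task

Pick up the round white cartridge by its blue cap and stand it on the near, open end of the grey seating plate, in front of the sprung plunger. Then nudge it along the side rail, past the plunger, until it is home against the end stop, lean on it there for about a second with roughly 12 N, never harder than 20 N, and let go, so that it stands upright and bears on rail, end stop and plunger all at once. Do not knock over the cartridge or shift the brush and the bottle standing by.

Things in the scene. Friction and masses are not known exactly. Their poses are not given: they have to be found in the camera images.
- station: Fixed grey seating plate, 198 x 150 x 10 mm. Origin on the table under it; z up, x is the direction in which the cartridge is pushed, away from the open near end. In this frame (P) it spans x -85 to +113, y -57 to +93 mm, top at z = 10. A cartridge touching the rail has its axis at y = 0. Pushed along, it meets the plunger at about x = -12 and passes its middle at x = +18 mm, with up to 5 N.
- set_down (a point): Point on the plate's top at its open near end (x = -35, y = +4 mm of P): a good place for the centre of the cartridge's underside when it is set down, 23 mm short of where it would meet the plunger and 4 mm clear of the rail.
- nest (a point): Point on the plate's top (x = +35, y = 0 mm of P) over which the seated cartridge's axis stands, give or take 10 mm along x: the end stop's screw is set by hand and its setting is not measured, so home has to be felt. It is a hard stop, never nearer than x = +25 mm of P.
- side_rail: Fixed round steel rail, 10 mm thick, along the plate's x at its -y side: x = -58 to +62 mm of P, ends bent outward, inner side at y = -30 mm, centre line 36 mm and top 41 mm above the table. This entry's origin and axes are those of the plate (P).
- end_stop: Fixed grey bracket at the plate's far end with a hand-set steel screw whose round black tip, 14 mm in diameter, points back at the cartridge. Tip's centre 36 mm above the table, at y = +13 mm and x = +70 mm, give or take 10 mm, of P; bracket top 48 mm above the table. The tip does not yield to pushing. This entry's origin is that of the plate and does not follow the screw.
- plunger_block: Fixed grey block at the plate's +y side (centre x = +18, y = +70 mm of P, top 47 mm above the table) with a sprung steel plunger along -y, 36 mm above the table, with a free-turning black roller, 14 mm in diameter, at its tip. Free, the roller's centre is at y = +22; it yields up to 28 mm (0.8 N, plus 0.13 N per mm). It pushes a cartridge that is past it on to rail and stop, but too weakly to seat it alone. Origin as P.
- cartridge: Loose round cartridge, 0.24 to 0.42 kg: upright white cylinder 60 mm in diameter and 44 mm high with a blue band, on it a blue ribbed screw cap 32 mm in diameter, 70 mm high over all. Its origin is the centre of its underside, z is its axis, up.
- cartridge_mid (a point): Centre of the cartridge's white cylinder, 22 mm above its underside.
- cartridge_cap (a point): Centre of the cartridge's blue cap (32 mm in diameter, 23 mm high), 58.5 mm above its underside: the place to grip it.
- scrub_brush: Loose wooden scrub brush, 61 x 154 x 46 mm, bystander; origin at the centre of its underside.
- conc_small: Loose white round bottle with a blue cap, 56 mm in diameter and 190 mm high, bystander; origin at the centre of its underside.
Things that resemble listed ones, but are neither listed nor needed, are in the scene too. What is shaped like the cartridge but orange or turquoise is not meant.

How it is judged (in metres and radians):
On the way, in this order (a step that is already met when the one before it is completed fails the run):
1. the cartridge stands upright on the plate in front of the plunger (axis at x -75 to -17 mm and y -10 to +30 mm of the plate's frame) (x of cartridge in the frame of station between -0.075 and -0.017 m and y of cartridge in the frame of station between -0.01 and 0.03 m and angle between cartridge's own z axis and vertical below 0.1 rad and contact force between cartridge and station above 0.5 N), for 0.1 s.
2. the cartridge is pressed home: it bears on the end stop with more than 2.5 N for 0.3 s (contact force between cartridge and end_stop above 2.5 N), for 0.3 s.
At the end, for the whole second after the job is handed in: The cartridge stands upright (within 0.06 rad) and still on the plate, released, and bears on three points: end stop and side rail with more than 0.2 N each, plunger with more than 0.5 N; its axis is more than 20 mm along the plate's x and less than 6 mm off the line along the rail (contact force between cartridge and end_stop above 0.2 N and contact force between cartridge and side_rail above 0.2 N and contact force between cartridge and plunger_block above 0.5 N and x of cartridge in the frame of station above 0.02 m and y of cartridge in the frame of station below 0.006 m and z of cartridge in the frame of station below 0.013 m and angle between cartridge's own z axis and vertical below 0.06 rad and linear speed of cartridge below 0.01 m/s); the robot touches nothing.
It fails at once if the cartridge is pressed on the end stop with more than 20 N (contact force between cartridge and end_stop above 20 N).
It fails at once if the cartridge is tipped by more than 0.4 rad (angle between cartridge's own z axis and vertical above 0.4 rad).
It fails at once if the brush or the bottle is shifted by more than 20 mm (distance of any of scrub_brush, conc_small from where it was at the start of the episode above 0.02 m).
It also fails if it takes over 72 s, if anything falls off the work surface, if the arm or the gripper's body presses on something with over 40 N, if the wrist force passes 120 N, or if a joint passes its speed limit or range.

## Robot

A 6-joint arm with a two-finger parallel gripper is mounted at the origin on a cart in front of the work surface, level with it; the furniture and walls round the work are solid. World frame = base frame: x ahead of the robot, y to its left, z up, the work surface at z = 0. Lengths are in mm, angles in rad, forces in N, time in s.
With the tool pointing down it reaches from about 300 to 775 mm from the base axis. Payload 14.6 kg.
Tool frame: the origin (TCP) lies on the centre line of the jaws, within the pads' length; the fingertips stand 22 mm ahead of it and the grasp point (between the pads) lies 3 mm ahead of it (manip.tcp_to_tips is the distance from the TCP to the fingertips, in mm); z points along the fingers, y is the direction in which the jaws open and shut (so a half turn about z gives the same grasp; the last joint's range is limited). The gripper opens to 94 mm and grips with 3 to 60 N. Pads are 16 mm wide; open, the fingers measure 119 mm over their backs; the gripper's body (75 mm by 177 mm) begins 78 mm behind the grasp point.
Start: joints at [-1.225, 0.3, 1.521, -0, 1.321, -0.067], TCP at [220.639, -503.794, 227.446] pointing down, gripper open.
Joint ranges: [-3.03, 3.03], [-0.79, 2.21], [0.23, 2.52], [-1.04, 4.18], [0, 3.07], [-2.55, 2.55]. Speed limits (rad/s): [2.22, 2.22, 2.57, 3.14, 3.14, 3.14].

## Interface

Orientations are given as [roll, pitch, yaw] about the fixed x, y, z axes, in that order (R = Rz(yaw) Ry(pitch) Rx(roll)).
In Python, from cell import manip, vision, workorder gives the robot as it stands.
- The arm moves only by the tool carry_out, never from a script. Its argument "deltas" is a list of rows, each a list of 3 entries, a list of its own where there are three numbers: the shift along the tool's x, y, z in cm, then the turn about the tool's z in degrees, then the opening, from 0 (shut) to 1 (fully open). A call has 1 to 20 rows; each row shifts and turns the commanded pose from where the row before left it, along the tool's axes as they then stand; what a row does not reach is not made up. A row lasts 1/12 s, in which the tool goes at most 41.7 mm and 7.16 degrees, less where a joint would pass 70% of its speed; a pose out of reach is approached as far as the arm can. A call with a gripper value outside its range is refused whole. The fingers move at their own pace and stop on an object; "grip_force" is the grip in N (left out, the last holds). Time passes only in rows, so rows that do not move let the fingers close. It gives the time, the measured TCP pose, the force and the opening at its end, in the units of the state.
- manip.read_state(): the state, without advancing time (a new reading comes with each control period).
- vision.camera(name): name is "side" or "top" or "wrist"; returns (picture, depth): 420x560x3 uint8, red, green, blue; 420x560 float32, mm along the optical axis (not along the pixel's ray), 0 where there is no reading.
- vision.calibration(name): a dict with "mtx" (3x3 intrinsics, pixels), "distortion" ([k1, k2, p1, p2, k3] as OpenCV has them; the pictures are not rectified), "eye" and "orientation" of the camera in the world. Camera axes: x right, y down, z forward; pixel columns grow to the right and rows downward; lengths in mm; the calibration is good to about 2 mm. A picture is of the moment at which its call begins: read the wrist's pose just before it. calibration takes no time and is no camera call; for the wrist camera it gives the pose at the moment of the call.
- workorder.sign_off(): hands the job in, once; it reports no verdict.
The state is a dict: "clock": time; "joints": joint angles; "qd": joint speeds; "effort": joint torques, N m; "eef_pos": TCP position; "eef_rot": TCP orientation; "wrist_force": force on the tool from outside, world axes, zero at the start; "moment": the same for the moment, N m; "finger_gap": finger opening in mm.
Only numpy, scipy, OpenCV 4.12 (cv2) and the standard library are available. Lean on these libraries where they do the work, as an engineer would, in place of code of your own. Each camera call takes 0.05 s, during which the arm holds its last target.

## Working session

There is one attempt and no reset: what is moved stays moved. The work goes in short steps, Python scripts to look and compute and a tool call to move; the robot and the scene stay as the last step left them, time stands still between calls to the robot, and variables do not carry over. Pictures are saved under pics/ and viewed, and the job is handed in when it is done.

Besides the shell and the picture viewer there is one more tool, called by a JSON object that holds its "api" and its "payload". carry_out: Moves the arm, as the interface text tells. Its arguments: {"type":"object","properties":{"deltas":{"type":"array","items":{"type":"array"}},"grip_force":{"type":"number"}},"required":["deltas"]}

```bash
ls; mkdir -p pics; python3 - <<'E'
from cell import manip, vision, workorder
import cv2,numpy as np
print(manip.read_state())
for n in("side","top","wrist"):
    c=vision.calibration(n);print(n,c)
    p,d=vision.camera(n);cv2.imwrite(f"pics/{n}0.png",p[:,:,::-1]);np.savez(f"{n}0.npz",p=p,d=d,**{k:np.array(v) for k,v in c.items()})
E
```

```text
pics
{'clock': 0.0, 'joints': array([-1.22463163e+00,  3.00449389e-01,  1.52161011e+00, -5.56708657e-06,
        1.32064308e+00, -6.66069100e-02]), 'qd': array([ 4.92665220e-04,  4.98114646e-04, -5.08763189e-05,  1.08758494e-03,
        1.09443601e-03,  3.80594116e-04]), 'effort': array([-4.81856350e-04, -5.31804299e+01, -3.52737522e+01,  7.08152773e-02,
        2.43890437e-02, -9.59759427e-05]), 'eef_pos': array([ 220.5448894 , -503.58821053,  226.88592935]), 'eef_rot': array([-3.14048483e+00, -6.84937345e-05,  4.12772949e-01]), 'wrist_force': array([-0.94597856,  0.29920966,  0.33232546]), 'moment': array([-0.02331878, -0.04443227,  0.01099832]), 'finger_gap': 94.16639366397771}
side {'mtx': array([[490.28032443,   0.        , 290.36022449],
       [  0.        , 490.28032443, 207.81950687],
       [  0.        ,   0.        ,   1.        ]]), 'distortion': array([-0.09666664,  0.        ,  0.        ,  0.        ,  0.        ]), 'eye': array([ 777.6233542 , -903.53679672, 1120.22751701]), 'orientation': array([-2.49164719,  0.0110305 ,  0.22082686])}
top {'mtx': array([[393.38847054,   0.        , 273.4924814 ],
       [  0.        , 393.38847054, 211.8501027 ],
       [  0.        ,   0.        ,   1.        ]]), 'distortion': array([0.01018986, 0.        , 0.        , 0.        , 0.        ]), 'eye': array([ 407.89776056, -108.74310306, 1183.11011516]), 'orientation': array([-2.98618136, -0.011739  , -1.59597874])}
wrist {'mtx': array([[311.70674863,   0.        , 280.33429775],
       [  0.        , 311.70674863, 210.92619736],
       [  0.        ,   0.        ,   1.        ]]), 'distortion': array([-0.02586843,  0.        ,  0.        ,  0.        ,  0.        ]), 'eye': array([ 285.45372365, -476.93070824,  383.5188864 ]), 'orientation': array([ 2.89505754e+00,  1.07478579e-03, -1.15813070e+00])}
```

View pics/side0.png

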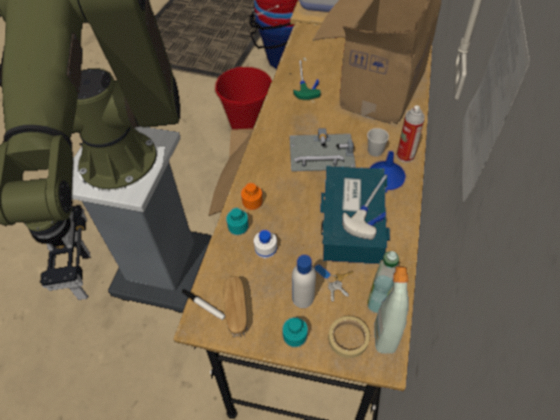

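View pics/top0.png

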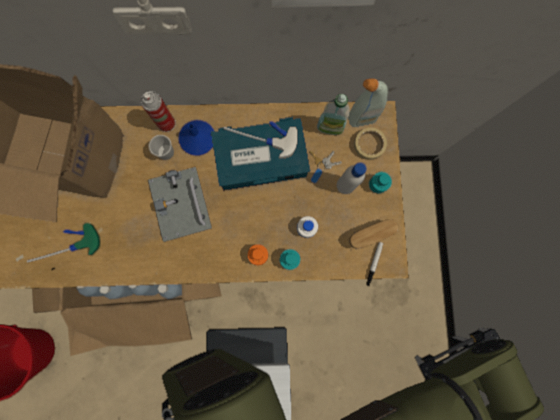

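View pics/wrist0.png

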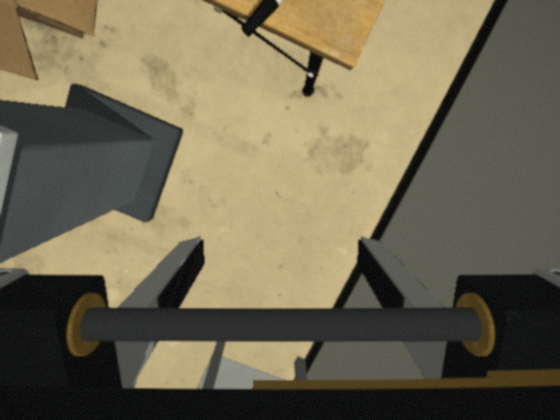

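```bash
cat > h.py <<'E'
import numpy as np,cv2
from scipy.spatial.transform import Rotation as R
def load(f): return dict(np.load(f))
def ray(c,uv):
    n=cv2.undistortPoints(np.array(uv,float).reshape(-1,1,2),c['mtx'],c['distortion']).reshape(-1,2)
    return R.from_euler('xyz',c['orientation']).apply(np.c_[n,np.ones(len(n))])
def plane(c,uv,z):
    r=ray(c,uv); return c['eye']+r*((z-c['eye'][2])/r[:,2])[:,None]
def dep(c,uv):
    r=ray(c,uv); n=[c['d'][int(round(v)),int(round(u))] for u,v in uv]
    return c['eye']+r*np.array(n)[:,None]
def proj(c,P):
    rm=R.from_euler('xyz',c['orientation']).inv()
    q=rm.apply(np.array(P,float).reshape(-1,3)-c['eye'])
    return cv2.projectPoints(q,np.zeros(3),np.zeros(3),c['mtx'],c['distortion'])[0].reshape(-1,2)
E
python3 - <<'E'
from h import *
t=load('top0.npz');s=load('side0.npz')
a=cv2.resize(t['p'][150:260,130:230],None,fx=5,fy=5,interpolation=2)
b=cv2.resize(s['p'][115:185,275:375],None,fx=5,fy=5,interpolation=2)
cv2.imwrite('pics/tc.png',a[:,:,::-1]);cv2.imwrite('pics/sc.png',b[:,:,::-1])
for n,c,roi in(('t',t,(295,215,325,240)),('s',s,(250,228,282,258))):
    hsv=cv2.cvtColor(c['p'],cv2.COLOR_RGB2HSV)
    m=cv2.inRange(hsv,(105,120,60),(130,255,255)); x0,y0,x1,y1=roi
    ys,xs=np.nonzero(m[y0:y1,x0:x1]); ctr=(xs.mean()+x0,ys.mean()+y0)
    print(n,ctr,len(xs),plane(c,[ctr],70 if n=='t' else 62),dep(c,[ctr]))
    w=cv2.inRange(hsv,(0,0,120),(179,60,255)); ys,xs=np.nonzero(w[y0:y1,x0:x1]|m[y0:y1,x0:x1]);print(xs.min()+x0,xs.max()+x0,ys.min()+y0,ys.max()+y0)
E
```

```text
t (np.float64(307.87179487179486), np.float64(225.3846153846154)) 78 [[ 540.57984699 -223.23028222   70.        ]] [[ 540.68095069 -223.31752141   69.15181048]]
298 317 216 236
s (np.float64(264.25), np.float64(236.21296296296296)) 108 [[ 543.97272071 -226.00705009   62.        ]] [[ 545.50398677 -230.44734751   68.93525995]]
254 276 229 257
```

View pics/tc.png

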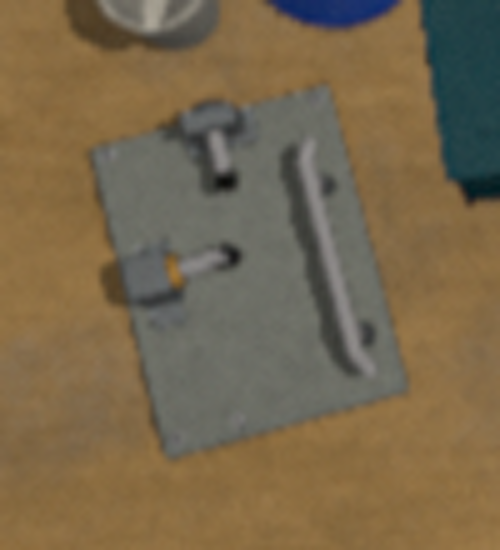

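View pics/sc.png

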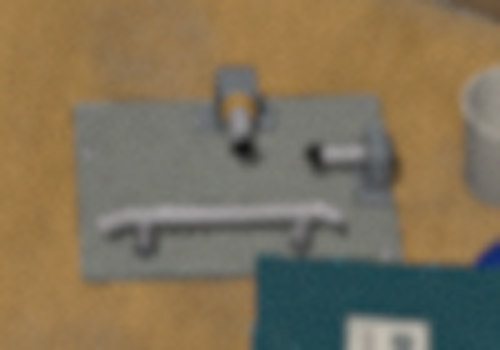

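```bash
cat >> h.py <<'E'
def fit(A,B):
    a=A.mean(0);b=B.mean(0);H=(A-a).T@(B-b);th=np.arctan2(H[0,1]-H[1,0],H[0,0]+H[1,1])
    Rm=np.array([[np.cos(th),-np.sin(th)],[np.sin(th),np.cos(th)]]);return th,b-Rm@a,Rm
E
python3 - <<'E'
from h import *
t=load('top0.npz');s=load('side0.npz')
PC=np.array([[113,93],[113,-57],[-85,-57],[-85,93.]])
C=np.array([(92,150),(328,87),(408,388),(168,458)])/5+[130-.4,150-.4]
W=plane(t,C,10)[:,:2];th,o,Rm=fit(PC,W);print('top',np.degrees(th),o,W-(PC@Rm.T+o))
# side: near-left corner (75,105)?, far-left (378,97), near-right (85,280)
C2=np.array([(378,97),(85,280),(75,105)])/5+[275-.4,115-.4]
W2=plane(s,C2,10)[:,:2];th2,o2,R2=fit(PC[[0,2,3]],W2);print('side',np.degrees(th2),o2,W2-(PC[[0,2,3]]@R2.T+o2))
# landmarks seen
L={'roller':(18,22,43),'rail near':(-50,-35,41),'rail far':(55,-35,41),'blocktop':(18,70,47)}
for k,(x,y,z) in L.items():
    p=np.r_[Rm@[x,y]+o,z]; print(k,(proj(t,p)-[129.6,149.6])*5,(proj(s,p)-[274.6,114.6])*5)
tip=np.array([[225,180]])/5+[129.6,149.6];print('tip P',Rm.T@(plane(t,tip,43)[0,:2]-o))
print('set', Rm@[-35,4]+o,'nest',Rm@[35,0]+o)
# bottle etc
print(dep(t,[(358,170),(353,180),(308,226),(381,182),(372,233),(290,260),(258,254)]))
E
```

```text
top 14.669808231823492 [614.85209426 135.19532079] [[-1.10311163 -1.64358242]
 [-2.62512376  0.56682246]
 [ 2.09529877  1.96524005]
 [ 1.63293662 -0.88848009]]
side 14.78147007473803 [619.9891554  131.89537921] [[-1.75794032 -1.51846925]
 [ 1.20281662  0.71728979]
 [ 0.5551237   0.80117946]]
roller [[228.10553391 254.34807103]] [[237.70827594 137.86146755]]
rail near [[352.00260374 338.49554482]] [[131.8276313 211.3571149]]
rail far [[307.60035176 169.90209666]] [[306.0309029  205.74637628]]
blocktop [[146.29550896 275.34922093]] [[232.15378596  78.80364402]]
tip P [61.87774169 13.00644004]
set [579.98005468 130.20123872] nest [648.71114099 144.0590082 ]
[[ 668.1236706  -346.94901615  190.65814818]
 [ 653.61029425 -343.74413981  140.42279202]
 [ 539.13691579 -223.81762955   67.18682357]
 [ 662.76949816 -441.22990528   68.38372646]
 [ 516.83883173 -411.68655368   45.04161328]
 [ 443.87738695 -169.16128585   69.7125583 ]
 [ 463.1814127   -79.39842985   63.59886137]]
```

{"api": "carry_out", "payload": {"deltas": [[[0,0,0],4.5,1],[[0,0,0],4.5,1],[[1.4,-0.7,0.1],0,1],[[2.7,-1.35,0.2],0,1],[[2.7,-1.35,0.2],0,1],[[2.7,-1.35,0.2],0,1],[[2.7,-1.35,0.2],0,1],[[2.7,-1.35,0.2],0,1],[[2.7,-1.35,0.2],0,1],[[2.7,-1.35,0.2],0,1],[[2.7,-1.35,0.2],0,1],[[2.7,-1.35,0.2],0,1],[[2.7,-1.35,0.2],0,1],[[2.7,-1.35,0.2],0,1],[[2.7,-1.35,0.2],0,1],[[2.7,-1.35,0.2],0,1],[[1.4,-0.7,0.1],0,1],[[0,0,0],0,1],[[0,0,0],0,1],[[0,0,0],0,1]]}}

```text
clock: 1.82
eef_pos: [538.8, -225.1, 199.3]
eef_rot: [-3.141, 0.0, 0.255]
wrist_force: [-0.2, -0.6, 0.6]
finger_gap: 93.9
```

```bash
python3 - <<'E'
from cell import manip, vision
from h import *
s=manip.read_state();print(s['eef_pos'],s['eef_rot'],s['wrist_force'],s['clock'])
c=vision.calibration('wrist');p,d=vision.camera('wrist');cv2.imwrite('pics/w1.png',p[:,:,::-1]);np.savez('w1.npz',p=p,d=d,**c)
w=load('w1.npz');print(c['eye'],c['orientation']);print(proj(w,[541,-224,70]))
E
```

```text
[ 538.78516139 -225.14176018  199.32958213] [-3.14144295e+00  4.26982029e-04  2.55366924e-01] [-0.15883425 -0.6438152   0.57560472] 1.8167
[ 607.31897037 -208.78747262  355.86598507] [ 2.89457708e+00  8.12259520e-05 -1.31558723e+00]
[[278.21355234 206.73514487]]
```

View pics/w1.png

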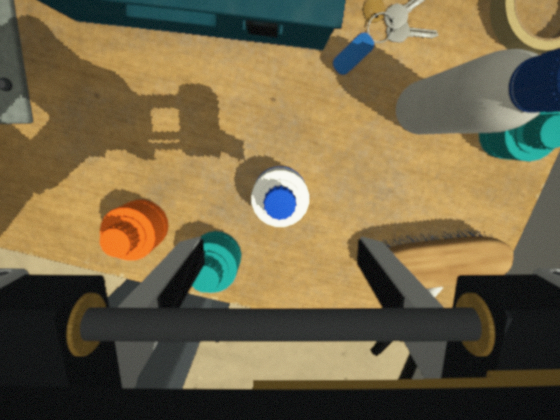

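```bash
python3 - <<'E'
from h import *
w=load('w1.npz');hsv=cv2.cvtColor(w['p'],cv2.COLOR_RGB2HSV)
m=cv2.inRange(hsv,(105,150,60),(130,255,255));m[:160]=0;m[250:]=0;m[:,:230]=0;m[:,330:]=0
n,l,st,ce=cv2.connectedComponentsWithStats(m);i=1+st[1:,4].argmax();print(st[i],ce[i])
print(plane(w,[ce[i]],66),dep(w,[ce[i]]))
wm=cv2.inRange(hsv,(0,0,150),(179,50,255));wm[:160]=0;wm[250:]=0;wm[:,:230]=0;wm[:,330:]=0
n,l,st,ce=cv2.connectedComponentsWithStats(wm|m);i=1+st[1:,4].argmax();print(st[i],ce[i],plane(w,[ce[i]],44))
for z,r in((44,30),(70,16)):
  pass
print(dep(w,[(217,250),(210,270),(232,262)]))
E
```

```text
[264 187  32  32 771] [279.43320363 202.46822309]
[[ 544.40932347 -224.28908406   66.        ]] [[ 545.04990929 -224.13123684   68.95159883]]
[ 251  169   58   58 2474] [280.01859337 197.60307195] [[ 544.70928171 -224.76295774   44.        ]]
[[ 472.1819424  -173.9804541    43.1627135 ]
 [ 461.3095447  -174.54404554   70.23617807]
 [ 462.90739478 -192.51485875   43.50987532]]
```

{"api": "carry_out", "payload": {"deltas": [[[0.25,0.05,1.0],0,1],[[0.25,0,2.0],0,1],[[0,0,2.0],0,1],[[0,0,2.0],0,1],[[0,0,2.0],0,1],[[0,0,2.0],0,1],[[0,0,1.2],0,1],[[0,0,0.7],0,1],[[0,0,0],0,1],[[0,0,0],0,1]]}}

```text
clock: 2.7
eef_pos: [544.5, -224.1, 70.9]
eef_rot: [3.141, -0.0, 0.255]
wrist_force: [0.0, 1.1, 0.7]
finger_gap: 94.1
```

```bash
python3 - <<'E'
from cell import manip, vision
from h import *
s=manip.read_state();print(s['eef_pos'],s['wrist_force'])
c=vision.calibration('wrist');p,d=vision.camera('wrist');cv2.imwrite('pics/w2.png',p[:,:,::-1]);np.savez('w2.npz',p=p,d=d,**c)
w=load('w2.npz');hsv=cv2.cvtColor(w['p'],cv2.COLOR_RGB2HSV)
m=cv2.inRange(hsv,(105,150,60),(130,255,255));m[:,:200]=0;m[:,360:]=0
n,l,st,ce=cv2.connectedComponentsWithStats(m);i=1+st[1:,4].argmax();print(st[i],ce[i],plane(w,[ce[i]],66),dep(w,[ce[i]]))
E
```

```text
[ 544.51063757 -224.10897052   70.91964223] [0.03425788 1.06988234 0.65660183]
[ 251  230   55   61 2534] [278.29992107 260.45737964] [[ 545.81835169 -224.1055534    66.        ]] [[ 547.53508043 -223.68586144   70.13458113]]
```

View pics/w2.png

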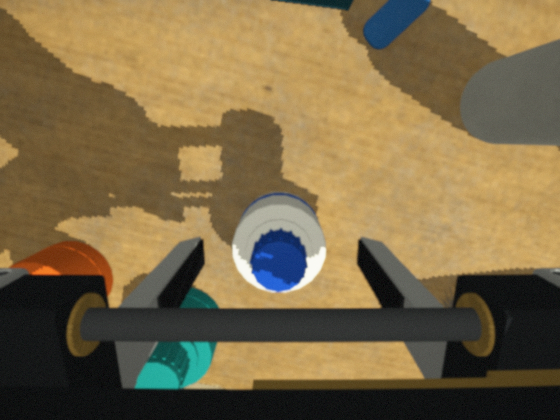

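{"api": "carry_out", "payload": {"deltas": [[[0.05,0,0],0,0],[[0,0,0],0,0],[[0,0,0],0,0],[[0,0,0],0,0],[[0,0,0],0,0],[[0,0,0],0,0],[[0,0,0],0,0],[[0,0,0],0,0],[[0,0,0],0,0],[[0,0,0],0,0]], "grip_force": 25}}

```text
clock: 3.58
eef_pos: [544.8, -223.6, 70.4]
eef_rot: [-3.141, 0.0, 0.256]
wrist_force: [-1.0, 0.7, -0.3]
finger_gap: 31.0
```

```bash
python3 - <<'E'
from h import *
t=load('top0.npz');print(dep(t,[(225,180),(260,178),(300,172),(290,140),(196,135),(162,148)]).round())
E
```

```text
[[ 674.   10.   90.]
 [ 678.  -90.   89.]
 [ 693. -205.   86.]
 [ 780. -177.  114.]
 [ 824.  100.   50.]
 [ 802.  214.    0.]]
```

{"api": "carry_out", "payload": {"deltas": [[[0,0,-0.5],0,0],[[0,0,-1],0,0],[[0,0,-1.5],0,0],[[0,0,-1.5],0,0],[[0,0,-1.5],0,0],[[0,0,-1.5],0,0],[[0,0,-1.0],0,0],[[0,0,-0.5],0,0],[[0,0,0],0,0]]}}

```text
clock: 4.33
eef_pos: [545.1, -223.8, 161.7]
eef_rot: [3.14, -0.001, 0.256]
wrist_force: [-0.1, -0.4, -3.7]
finger_gap: 30.1
```

{"api": "carry_out", "payload": {"deltas": [[[0.2,-0.7,0],0,0],[[0.5,-1.5,0],0,0],[[0.67,-2.2,0],0,0],[[0.67,-2.2,0],0,0],[[0.67,-2.2,0],0,0],[[0.67,-2.2,0],0,0],[[0.67,-2.2,0],0,0],[[0.67,-2.2,0],0,0],[[0.67,-2.2,0],0,0],[[0.67,-2.2,0],0,0],[[0.67,-2.2,0],0,0],[[0.67,-2.2,0],0,0],[[0.67,-2.2,0],0,0],[[0.67,-2.2,0],0,0],[[0.67,-2.2,0],0,0],[[0.5,-1.5,0],0,0],[[0.2,-0.7,0],0,0],[[0,0,0],0,0],[[0,0,0],0,0]]}}

```text
clock: 5.92
eef_pos: [558.8, 120.9, 159.8]
eef_rot: [3.142, 0.001, 0.256]
wrist_force: [0.9, 0.1, -4.2]
finger_gap: 30.4
```

```bash
python3 - <<'E'
from cell import manip, vision
from h import *
s=manip.read_state();print(s['eef_pos'],s['wrist_force'])
c=vision.calibration('wrist');p,d=vision.camera('wrist');cv2.imwrite('pics/w3.png',p[:,:,::-1]);np.savez('w3.npz',p=p,d=d,**c)
E
```

```text
[558.8229727  120.91898744 159.8400244 ] [ 0.92306057  0.0613731  -4.23288058]
```

View pics/w3.png

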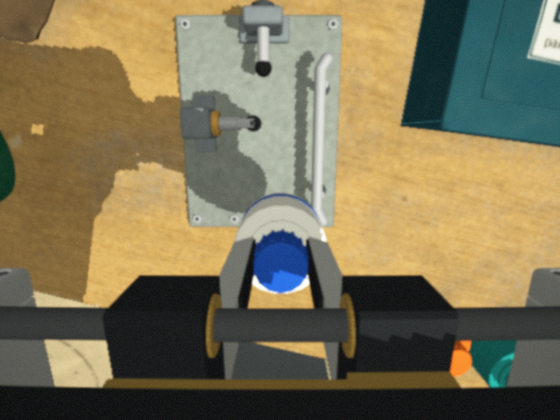

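```bash
python3 - <<'E'
from h import *
w=load('w3.npz');hsv=cv2.cvtColor(w['p'],cv2.COLOR_RGB2HSV)
# edges by saturation: plate grey vs wood
m=(hsv[:,:,1]<70).astype(np.uint8)
def edge(row,a,b): # transitions in row
    r=hsv[row,a:b,1].astype(int); return r
for row in (30,60,170,200,215):
    g=np.abs(np.diff(cv2.GaussianBlur(w['p'][row:row+1,165:205].astype(np.float32),(3,1),0)[0],axis=0)).sum(1); g2=np.abs(np.diff(w['p'][row,322:350].astype(int),axis=0)).sum(1)
    print(row,165.5+g.argmax(),322.5+g2.argmax())
for col in (200,215,230,310,330):
    g=np.abs(np.diff(w['p'][5:30,col].astype(int),axis=0)).sum(1);g2=np.abs(np.diff(w['p'][215:240,col].astype(int),axis=0)).sum(1);print(col,5.5+g.argmax(),215.5+g2.argmax())
PC=np.array([[113,93],[113,-57],[-85,-57],[-85,93.]])
C=np.array([(176,15.5),(341,16),(334.5,226),(190,227)])
W=plane(w,C,10)[:,:2];th,o,Rm=fit(PC,W);print(th,o,W-(PC@Rm.T+o))
f=lambda uv,z:(plane(w,uv,z)[:,:2]-o)@Rm
print('roller,tip',f([(254,123),(263,68)],43),'rail pts',f([(319,110),(319,180)],41),'blk',f([(200,105),(200,137)],47))
st=np.array([558.8,120.9]);print('TCP in P',(st-o)@Rm)
a=cv2.resize(w['p'][0:240,160:350],None,fx=2.5,fy=2.5);cv2.imwrite('pics/w3c.png',a[:,:,::-1])
E
```

```text
30 176.5 341.5
60 178.5 322.5
170 173.5 322.5
200 188.5 334.5
215 186.5 324.5
200 14.5 226.5
215 14.5 226.5
230 26.5 226.5
310 14.5 236.5
330 27.5 226.5
0.2587599041450812 [616.9114535  135.62954043] [[-0.60990458 -2.15535959]
 [-2.70662625  1.44161507]
 [ 1.8158093   1.1053863 ]
 [ 1.50072153 -0.39164178]]
roller,tip [[18.30168002 21.25153223]
 [61.64008821 12.97354368]] rail pts [[ 28.84120697 -33.71737642]
 [-30.72130492 -35.28672266]] blk [[32.76836391 65.15513494]
 [ 7.01480332 66.75437014]]
TCP in P [-59.94583264   0.63050621]
```

View pics/w3c.png

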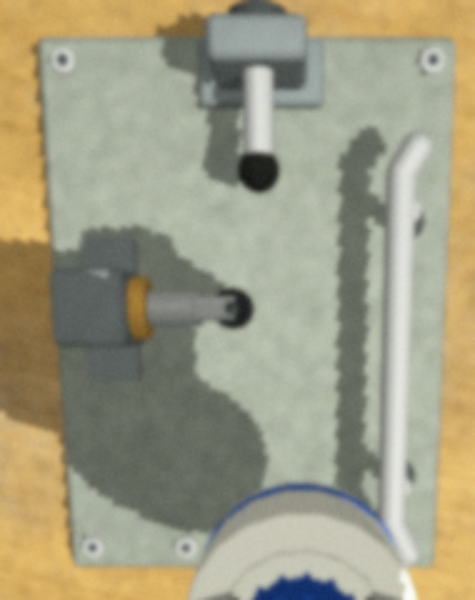

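{"api": "carry_out", "payload": {"deltas": [[[1.0,-0.15,0],0,0],[[1.5,-0.2,0.5],0,0],[[0,0,1.5],0,0],[[0,0,1.5],0,0],[[0,0,1.5],0,0],[[0,0,1.2],0,0],[[0,0,0.8],0,0],[[0,0,0.5],0,0],[[0,0,0.1],0,0],[[0,0,0],0,0],[[0,0,0],0,0],[[0,0,0],0,0]]}}

```text
clock: 6.97
eef_pos: [582.8, 130.9, 85.2]
eef_rot: [3.141, -0.001, 0.256]
wrist_force: [-0.4, -0.1, -3.5]
finger_gap: 30.5
```

{"api": "carry_out", "payload": {"deltas": [[[0,0,0.1],0,0],[[0,0,0.1],0,0],[[0,0,0.1],0,0],[[0,0,0],0,0],[[0,0,0],0,0]]}}

```text
clock: 7.38
eef_pos: [582.4, 130.8, 81.4]
eef_rot: [-3.142, 0.0, 0.256]
wrist_force: [-0.9, 0.6, -2.6]
finger_gap: 30.5
```

{"api": "carry_out", "payload": {"deltas": [[[0,0,0.05],0,0],[[0,0,0.05],0,0],[[0,0,0],0,0],[[0,0,0],0,0],[[0,0,0],0,0]]}}

```text
clock: 7.8
eef_pos: [582.5, 130.9, 80.4]
eef_rot: [3.142, -0.0, 0.256]
wrist_force: [0.1, -0.2, -2.8]
finger_gap: 30.8
```

{"api": "carry_out", "payload": {"deltas": [[[0,0,0.03],0,0],[[0,0,0.03],0,0],[[0,0,0],0,0],[[0,0,0],0,0],[[0,0,0],0,0]]}}

```text
clock: 8.22
eef_pos: [582.6, 131.0, 80.4]
eef_rot: [-3.142, -0.001, 0.256]
wrist_force: [-1.7, 0.8, 6.4]
finger_gap: 30.3
```

{"api": "carry_out", "payload": {"deltas": [[[0,0,0],0,1],[[0,0,0],0,1],[[0,0,0],0,1],[[0,0,0],0,1],[[0,0,0],0,1],[[0,0,0],0,1],[[0,0,0],0,1],[[0,0,0],0,1]]}}

```text
clock: 8.88
eef_pos: [582.5, 130.8, 79.8]
eef_rot: [3.142, 0.0, 0.256]
wrist_force: [0.2, 0.4, 0.5]
finger_gap: 80.3
```

```bash
python3 - <<'E'
from cell import manip, vision
from h import *
s=manip.read_state();print(s['eef_pos'],s['wrist_force'])
for n in('wrist','side'):
    c=vision.calibration(n);p,d=vision.camera(n);np.savez(n+'4.npz',p=p,d=d,**c);cv2.imwrite(f'pics/{n}4.png',p[:,:,::-1])
w=load('side4.npz');cv2.imwrite('pics/s4c.png',cv2.resize(w['p'][90:200,250:400],None,fx=4,fy=4)[:,:,::-1])
E
```

```text
[582.48707741 130.83472962  79.81180767] [0.17573858 0.40034799 0.51489534]
```

View pics/wrist4.png

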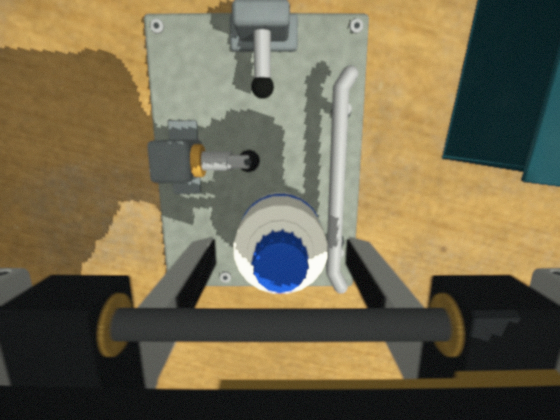

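View pics/s4c.png

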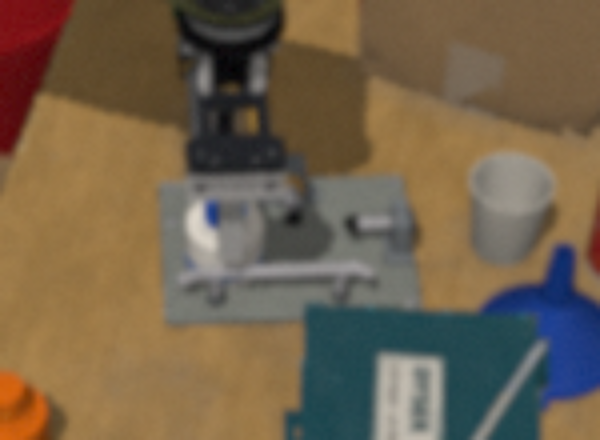

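```bash
python3 - <<'E'
from h import *
w=load('wrist4.npz')
PC=np.array([[113,93],[113,-57],[-85,-57],[-85,93.]])
C=np.array([(145,15),(368,14),(355,287),(165,285)])
W=plane(w,C,10)[:,:2];th,o,Rm=fit(PC,W);print(th,o)
f=lambda uv,z:(plane(w,uv,z)[:,:2]-o)@Rm
print(f([(250,160),(262,86)],43),'rail',f([(341,110),(338,160),(335,225)],41),plane(w,[(341,110),(335,225)],41))
hsv=cv2.cvtColor(w['p'],cv2.COLOR_RGB2HSV);m=cv2.inRange(hsv,(105,150,60),(130,255,255));m[:225]=0
n,l,st,ce=cv2.connectedComponentsWithStats(m);i=1+st[1:,4].argmax();print(st[i],f([ce[i]],76),'tcp',(np.array([582.5,130.8])-o)@Rm)
E
```

```text
0.2519807450210754 [616.81103806 136.31423193]
[[19.31796286 20.67273093]
 [62.20344171 12.86630039]] rail [[ 49.13027041 -34.2610625 ]
 [ 19.36466414 -33.84121827]
 [-22.78637916 -33.90877949]] [[672.93185657 115.38440621  41.        ]
 [603.19846834  97.79511528  41.        ]]
[ 252  231   56   61 2569] [[-33.57164493   2.07346169]] tcp [-34.60233472   3.21442351]
```

{"api": "carry_out", "payload": {"deltas": [[[-0.5,0,0],0,1],[[-1.0,0,0],0,1],[[-1.5,0,0],0,1],[[-1.5,0,0],0,1],[[-1.5,0,0],0,1],[[-1.0,0.2,0],0,0],[[0,0,0],0,0],[[0,0,0],0,0],[[0,0,0.5],0,0],[[0,0,1],0,0],[[0,0,1],0,0],[[0,0,0.7],0,0],[[0,0,0.3],0,0],[[0,0,0],0,0],[[0,0,0],0,0],[[0,0,0],0,0],[[0,0,0],0,0]]}}

```text
clock: 10.4
eef_pos: [515.5, 111.3, 45.2]
eef_rot: [3.142, -0.001, 0.256]
wrist_force: [0.2, -0.4, -0.4]
finger_gap: 17.6
```

```bash
python3 - <<'E'
from cell import manip, vision
from h import *
s=manip.read_state();print(s['eef_pos'],s['wrist_force'])
for n in('wrist',):
    c=vision.calibration(n);p,d=vision.camera(n);np.savez(n+'5.npz',p=p,d=d,**c);cv2.imwrite(f'pics/{n}5.png',p[:,:,::-1])
E
```

```text
[515.52435961 111.26077571  45.2477987 ] [ 0.23520192 -0.43699819 -0.44415495]
```

View pics/wrist5.png

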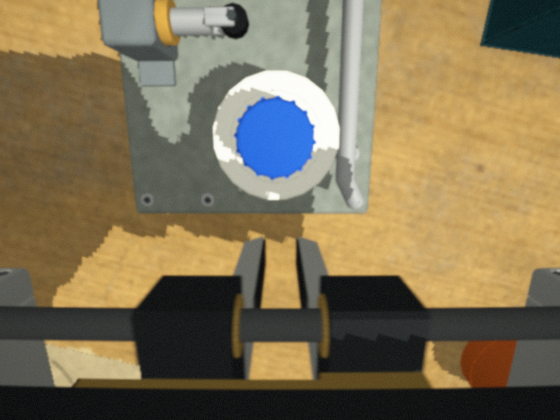

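{"api": "carry_out", "payload": {"deltas": [[[0.4,0,0],0,0],[[0.6,0,0],0,0],[[0.6,0,0],0,0],[[0.4,0,0],0,0],[[0.2,0,0],0,0],[[0.1,0,0],0,0],[[0,0,0],0,0],[[0,0,0],0,0],[[0,0,0],0,0]]}}

```text
clock: 11.2
eef_pos: [537.4, 117.0, 44.8]
eef_rot: [-3.142, 0.0, 0.256]
wrist_force: [-0.1, 0.4, -0.2]
finger_gap: 0.3
```

{"api": "carry_out", "payload": {"deltas": [[[0.2,0,0],0,0],[[0.2,0,0],0,0],[[0.2,0,0],0,0],[[0.15,0,0],0,0],[[0.15,0,0],0,0],[[0.15,0,0],0,0],[[0.15,0,0],0,0],[[0.15,0,0],0,0],[[0.15,0,0],0,0],[[0.15,0,0],0,0],[[0.15,0,0],0,0],[[0.15,0,0],0,0]]}}

```text
clock: 12.2
eef_pos: [556.5, 122.0, 44.8]
eef_rot: [-3.142, 0.0, 0.256]
wrist_force: [-1.2, -0.3, 1.7]
finger_gap: 0.5
```

```bash
python3 - <<'E'
from cell import manip, vision
from h import *
s=manip.read_state();print(s['eef_pos'],s['wrist_force'])
for n in('wrist',):
    c=vision.calibration(n);p,d=vision.camera(n);np.savez(n+'6.npz',p=p,d=d,**c);cv2.imwrite(f'pics/{n}6.png',p[:,:,::-1])
E
```

```text
[556.51737671 122.01008005  44.83144788] [-1.2449137  -0.30068433  1.70515732]
```

View pics/wrist6.png

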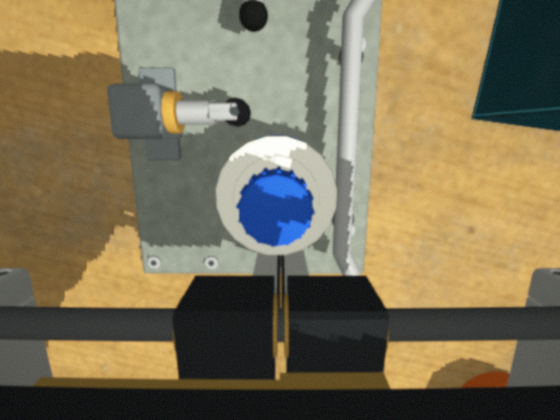

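{"api": "carry_out", "payload": {"deltas": [[[0.15,0,0],0,0],[[0.15,0,0],0,0],[[0.15,0,0],0,0],[[0.15,0,0],0,0],[[0.15,0,0],0,0],[[0.15,0,0],0,0],[[0.15,0,0],0,0],[[0.15,0,0],0,0],[[0.15,0,0],0,0],[[0.15,0,0],0,0],[[0.15,0,0],0,0],[[0.15,0,0],0,0]]}}

```text
clock: 13.25
eef_pos: [573.7, 126.6, 44.8]
eef_rot: [-3.141, 0.001, 0.256]
wrist_force: [-6.0, -1.7, 2.9]
finger_gap: 0.1
```

{"api": "carry_out", "payload": {"deltas": [[[0.15,0,0],0,0],[[0.15,0,0],0,0],[[0.15,0,0],0,0],[[0.15,0,0],0,0],[[0.15,0,0],0,0],[[0.15,0,0],0,0],[[0.15,0,0],0,0],[[0.15,0,0],0,0]]}}

```text
clock: 13.92
eef_pos: [585.1, 129.8, 44.8]
eef_rot: [-3.141, 0.001, 0.256]
wrist_force: [-6.5, -0.2, 2.9]
finger_gap: 0.3
```

```bash
python3 - <<'E'
from cell import manip, vision
from h import *
s=manip.read_state();print(s['eef_pos'],s['wrist_force'])
for n in('wrist',):
    c=vision.calibration(n);p,d=vision.camera(n);np.savez(n+'7.npz',p=p,d=d,**c);cv2.imwrite(f'pics/{n}7.png',p[:,:,::-1])
E
```

```text
[585.10189376 129.79858261  44.79502392] [-6.53017582 -0.23559898  2.92487284]
```

View pics/wrist7.png

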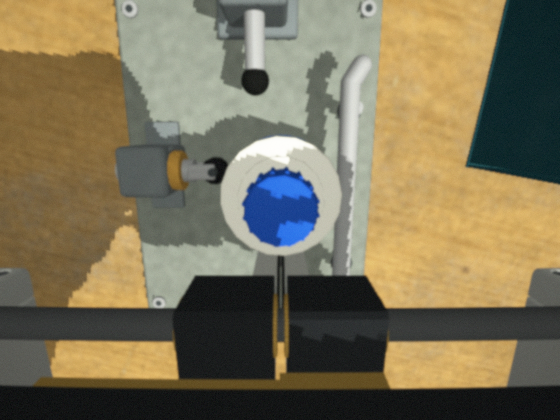

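{"api": "carry_out", "payload": {"deltas": [[[0.1,0,0],0,0],[[0.1,0,0],0,0],[[0.1,0,0],0,0],[[0.1,0,0],0,0],[[0.1,0,0],0,0],[[0.1,0,0],0,0],[[0.1,0,0],0,0],[[0.1,0,0],0,0],[[0.1,0,0],0,0],[[0.1,0,0],0,0],[[0.1,0,0],0,0],[[0.1,0,0],0,0]]}}

```text
clock: 14.97
eef_pos: [596.8, 132.8, 44.8]
eef_rot: [-3.141, 0.001, 0.256]
wrist_force: [-5.9, 0.8, 1.9]
finger_gap: 0.5
```

{"api": "carry_out", "payload": {"deltas": [[[0.05,0,0],0,0],[[0.05,0,0],0,0],[[0.05,0,0],0,0],[[0.05,0,0],0,0],[[0.05,0,0],0,0],[[0.05,0,0],0,0]]}}

```text
clock: 15.47
eef_pos: [599.7, 133.6, 44.8]
eef_rot: [-3.141, 0.001, 0.256]
wrist_force: [-5.1, 0.4, 2.5]
finger_gap: 0.4
```

```bash
python3 - <<'E'
from cell import manip, vision
from h import *
s=manip.read_state();print(s['eef_pos'],s['wrist_force'])
for n in('wrist',):
    c=vision.calibration(n);p,d=vision.camera(n);np.savez(n+'8.npz',p=p,d=d,**c);cv2.imwrite(f'pics/{n}8.png',p[:,:,::-1])
E
```

```text
[599.72629319 133.64566562  44.80406265] [-5.09677366  0.3803903   2.54213827]
```

View pics/wrist8.png

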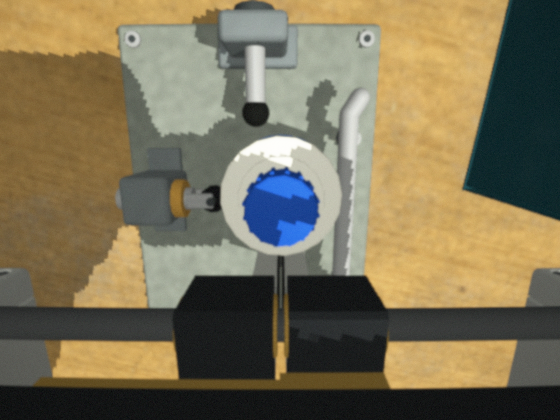

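{"api": "carry_out", "payload": {"deltas": [[[0.04,0,0],0,0],[[0.04,0,0],0,0],[[0.04,0,0],0,0],[[0.04,0,0],0,0],[[0.04,0,0],0,0],[[0.04,0,0],0,0],[[0.04,0,0],0,0],[[0.04,0,0],0,0]]}}

```text
clock: 16.18
eef_pos: [602.9, 134.4, 44.8]
eef_rot: [-3.141, 0.0, 0.256]
wrist_force: [-4.6, 0.6, 3.1]
finger_gap: 0.6
```

{"api": "carry_out", "payload": {"deltas": [[[0.03,0,0],0,0],[[0.03,0,0],0,0],[[0.03,0,0],0,0],[[0.03,0,0],0,0]]}}

```text
clock: 16.52
eef_pos: [604.0, 134.7, 44.8]
eef_rot: [-3.141, 0.0, 0.256]
wrist_force: [-4.7, 1.5, 3.0]
finger_gap: 0.4
```

{"api": "carry_out", "payload": {"deltas": [[[0.03,0,0],0,0],[[0.03,0,0],0,0],[[0.03,0,0],0,0]]}}

```text
clock: 16.77
eef_pos: [604.9, 135.0, 44.8]
eef_rot: [-3.141, 0.0, 0.256]
wrist_force: [-5.9, 0.3, 2.6]
finger_gap: 0.4
```

{"api": "carry_out", "payload": {"deltas": [[[0.02,0,0],0,0],[[0.02,0,0],0,0],[[0.02,0,0],0,0]]}}

```text
clock: 17.02
eef_pos: [605.5, 135.1, 44.8]
eef_rot: [-3.141, 0.0, 0.256]
wrist_force: [-5.3, 0.8, 1.2]
finger_gap: 0.7
```

{"api": "carry_out", "payload": {"deltas": [[[0.02,0,0],0,0],[[0.02,0,0],0,0],[[0.02,0,0],0,0]]}}

```text
clock: 17.27
eef_pos: [606.1, 135.2, 44.8]
eef_rot: [-3.141, 0.0, 0.256]
wrist_force: [-4.8, 0.2, 1.8]
finger_gap: 0.3
```

```bash
python3 - <<'E'
from cell import manip, vision
from h import *
s=manip.read_state();print(s['eef_pos'],s['wrist_force'])
p,d=vision.camera('wrist');cv2.imwrite('pics/w9.png',cv2.resize(p[60:270,180:380],None,fx=2.5,fy=2.5)[:,:,::-1])
E
```

```text
[606.06453046 135.22118708  44.79177882] [-4.8373825   0.18474866  1.78749456]
```

View pics/w9.png

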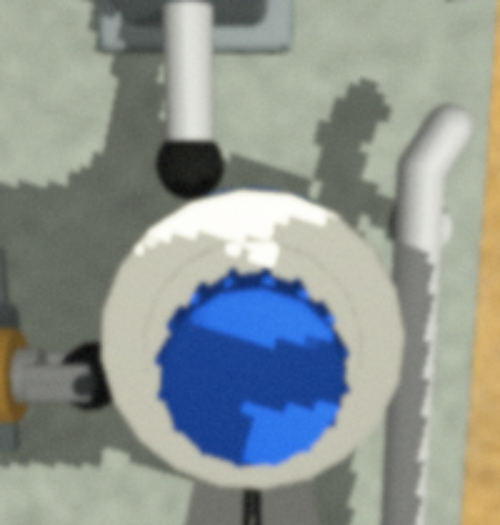

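{"api": "carry_out", "payload": {"deltas": [[[0.02,0,0],0,0],[[0.02,0,0],0,0],[[0.02,0,0],0,0]]}}

```text
clock: 17.57
eef_pos: [606.3, 135.3, 44.8]
eef_rot: [-3.141, 0.001, 0.256]
wrist_force: [-9.2, -0.5, 5.1]
finger_gap: 0.3
```

{"api": "carry_out", "payload": {"deltas": [[[0.02,0,0],0,0],[[0.02,0,0],0,0]]}}

```text
clock: 17.73
eef_pos: [606.5, 135.3, 44.8]
eef_rot: [-3.141, 0.002, 0.256]
wrist_force: [-10.7, -1.6, 6.6]
finger_gap: 0.3
```

{"api": "carry_out", "payload": {"deltas": [[[0.02,0,0],0,0],[[0.02,0,0],0,0]]}}

```text
clock: 17.9
eef_pos: [606.6, 135.3, 44.8]
eef_rot: [-3.141, 0.003, 0.256]
wrist_force: [-14.1, -1.7, 8.1]
finger_gap: 0.6
```

{"api": "carry_out", "payload": {"deltas": [[[0,0,0],0,0],[[0,0,0],0,0],[[0,0,0],0,0]]}}

```text
clock: 18.15
eef_pos: [606.6, 135.3, 44.8]
eef_rot: [-3.141, 0.003, 0.256]
wrist_force: [-12.8, -2.5, 7.5]
finger_gap: 0.7
```

{"api": "carry_out", "payload": {"deltas": [[[0,0,0],0,0],[[0,0,0],0,0],[[0,0,0],0,0],[[0,0,0],0,0],[[0,0,0],0,0],[[0,0,0],0,0],[[0,0,0],0,0],[[0,0,0],0,0],[[0,0,0],0,0],[[0,0,0],0,0]]}}

```text
clock: 18.98
eef_pos: [606.6, 135.3, 44.8]
eef_rot: [-3.141, 0.003, 0.256]
wrist_force: [-12.6, -1.8, 7.1]
finger_gap: 0.9
```

```bash
python3 - <<'E'
from cell import manip, vision
from h import *
s=manip.read_state();print(s['eef_pos'],s['wrist_force'])
p,d=vision.camera('wrist');cv2.imwrite('pics/w10.png',cv2.resize(p[60:270,180:380],None,fx=2.5,fy=2.5)[:,:,::-1])
E
```

```text
[606.57622835 135.33649559  44.79245931] [-12.61321873  -1.7676322    7.1286632 ]
```

View pics/w10.png

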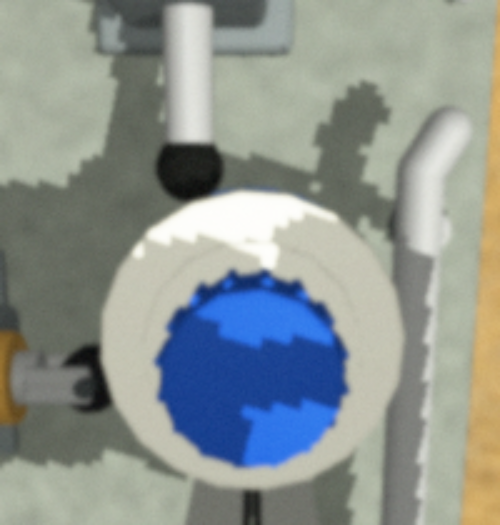

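{"api": "carry_out", "payload": {"deltas": [[[-0.03,0,0],0,0],[[-0.03,0,0],0,0],[[-0.03,0,0],0,0],[[-0.05,0,0],0,0],[[-0.1,0,0],0,0],[[-0.3,0,0],0,0],[[-0.6,0,0],0,0],[[-1.0,0,0],0,0],[[-1.0,0,0],0,0],[[-0.6,0,0],0,0],[[0,0,0],0,0],[[0,0,0],0,0]]}}

```text
clock: 20.03
eef_pos: [571.5, 125.9, 45.2]
eef_rot: [3.142, -0.001, 0.256]
wrist_force: [-0.3, 1.1, 0.2]
finger_gap: 0.8
```

```bash
python3 - <<'E'
from cell import manip, vision
from h import *
s=manip.read_state();print(s['eef_pos'],s['wrist_force'])
p,d=vision.camera('wrist');cv2.imwrite('pics/w11.png',cv2.resize(p[0:240,160:400],None,fx=2.5,fy=2.5)[:,:,::-1]);c=vision.calibration('wrist');np.savez('w11.npz',p=p,d=d,**c)
E
```

```text
[571.52087572 125.85837944  45.15294133] [-0.32759891  1.08254878  0.22309383]
```

View pics/w11.png

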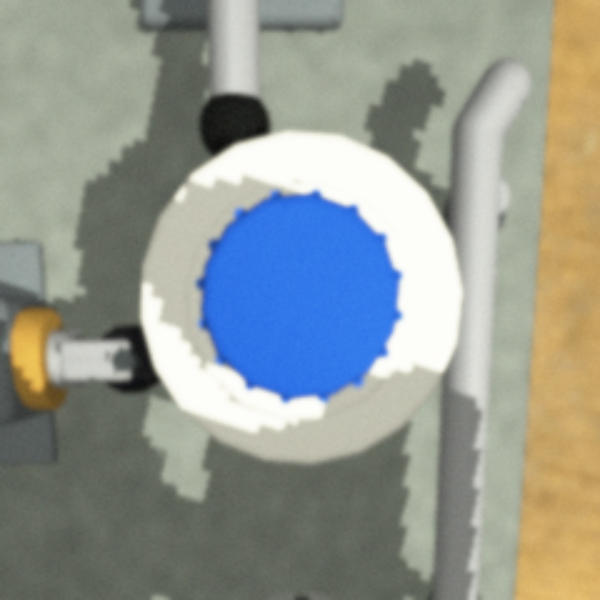

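```bash
python3 - <<'E'
from h import *
w=load('w11.npz');hsv=cv2.cvtColor(w['p'],cv2.COLOR_RGB2HSV)
m=cv2.inRange(hsv,(105,150,60),(130,255,255));m[:,:200]=0;m[:,360:]=0;m[220:]=0
n,l,st,ce=cv2.connectedComponentsWithStats(m);i=1+st[1:,4].argmax()
x,y=st[i,0]+st[i,2]/2-.5,st[i,1]+st[i,3]/2-.5
th=.2555;o=np.array([616.9,136.]);Rm=np.array([[np.cos(th),-np.sin(th)],[np.sin(th),np.cos(th)]])
f=lambda uv,z:(plane(w,uv,z)[:,:2]-o)@Rm
print('cap top',f([(x,y)],80))
c=(160+(141+462)/2/2.5-.3,(131+464)/2/2.5-.3);print('shoulder',c,f([c],54),'tip',f([(160+235/2.5,123/2.5)],43),'roller',f([(160+128/2.5,356/2.5)],43))
print(dep(w,[(x,y),(x-50,y),(x+50,y),(x,y+50),(x,y-50)])[:,2])
E
```

```text
cap top [[29.44800878  0.53892129]]
shoulder (280.3, 118.7) [[30.29809329  0.23815377]] tip [[62.15065774 12.53374392]] roller [[19.43283062 34.70095653]]
[78.84669039 52.44990074 52.48769452 52.33463547 53.40306494]
```

{"api": "carry_out", "payload": {"deltas": [[[-1,0,0],0,0],[[-1.5,0,-0.5],0,0],[[-1.5,0,-1.5],0,0],[[-1,0,-2],0,0],[[0,0,-2],0,0],[[0,0,-2],0,0],[[0,0,-2],0,0],[[0,0,-1],0,0],[[0,0,0],0,0],[[0,0,0],0,0],[[0,0,0],0,0],[[0,0,0],0,0]]}}

```text
clock: 21.08
eef_pos: [522.6, 113.2, 153.5]
eef_rot: [-3.141, 0.002, 0.256]
wrist_force: [-0.5, -0.4, -0.3]
finger_gap: 0.2
```

```bash
python3 - <<'E'
from cell import manip, vision
from h import *
s=manip.read_state();print(s['eef_pos'],s['wrist_force'],s['clock'])
p,d=vision.camera('wrist');cv2.imwrite('pics/w12.png',p[:,:,::-1])
p,d=vision.camera('side');cv2.imwrite('pics/s12.png',p[:,:,::-1])
E
```

```text
[522.58629513 113.18205776 153.53880134] [-0.53022736 -0.36616469 -0.28764002] 21.0833
```

View pics/w12.png

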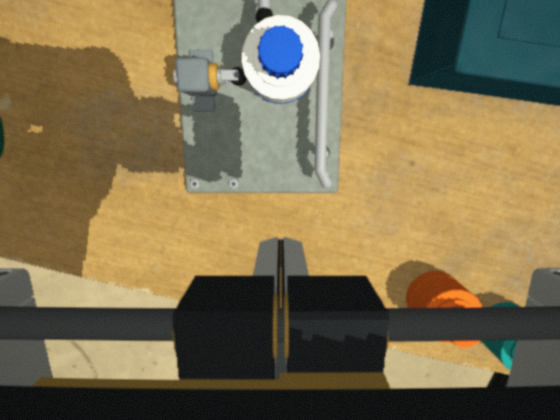

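View pics/s12.png

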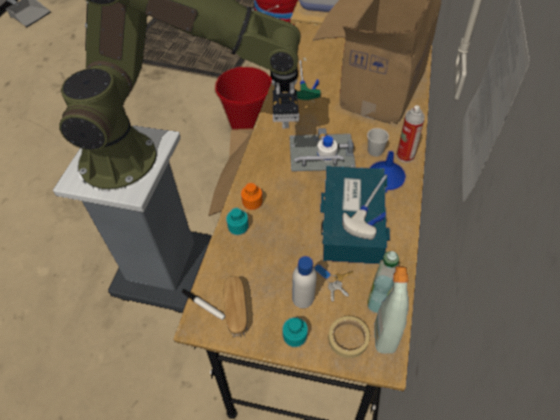

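```bash
python3 -c "
from cell import workorder;print(workorder.sign_off())"
```

```text
the job is handed in; nothing more can be done
None
```

I gripped the white cartridge by its cap and stood it on the near end of the plate, at about x = -35, y = +3 mm of P. I then pushed it with closed fingers along the rail and past the plunger until the force rose at the end stop. I leaned on it there for about 1.1 s with roughly 12.5–14 N at the wrist, backed off and handed in the job at about 21 s.

What the last checks showed:
- **Position:** the cartridge stands at about x = +30, y = 0.5 mm of P. The cap and shoulder centres agree to about 1 mm, so it is upright.
- **Contacts:** in the picture it touches the rail, stop tip and roller. The axis-to-tip distance came out as 34 mm, about 3 mm less than the 37 mm expected at contact; I put that down to camera error.
- **Robot and bystanders:** the robot is clear, with wrist force near 0. The brush and bottle look unmoved in the side view, but I did not measure them.
- **Not checked:** I could not measure the contact forces left on rail, stop and plunger after release. The tool also felt about 7 N upward, on top of the push, while leaning. I took it for finger friction on the cartridge and did not look further.

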